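# Pack the charged batteries into the carrying case

## Task

Pack the battery packs into the carrying case: first fold its lid up so that it stands straight up and let go of it, then pull every pack out of the charging dock and stand them all, including the loose one on the counter, upright on the floor of the case, one to a bay. Once they are all in, fold the lid down flat and press both catches on it fully down; leave the empty dock with its dust cover folded shut. Leave the other things on the counter alone.

Things in the scene. Friction and masses are not known exactly. Their poses are not given: they have to be found in the camera images.
- case: black open case fixed to the counter, 170 mm (own x) by 306 mm (own y) by 95 mm high, walls and floor 6 mm; origin: centre of its underside; own x points to the hinge side, away from the robot. Three low dividers (5 mm thick, tops 31 mm above the underside) make four bays centred at own x = 0, y = -110, -37, +37, +110 mm, each 68 mm wide (y) and 158 mm deep (x).
- case_lid (a joint): angle of the case's lid (rad): 0 = shut flat on the rim, 1.57 = standing straight up, 1.95 = stop. Lid 170 x 306 x 8 mm, 0.25 kg, hinged on the case's far (+x) top rim; the hinge is stiff (friction 0.38 N m), so the lid stays where it is left.
- lid_hinge (a point): middle of the lid's hinge line (at 95 mm height, 85 mm to own +x from the case's origin); the hinge line runs along the case's own y.
- lid_tab (a point): grip point on the lid's grey tab, 194 mm from the hinge line and 6 mm above the lid's underside plane; the tab is 30 mm wide (along the case's y), 12 mm thick, and sticks out 40 mm past the middle of the lid's free edge. With its 30 mm width pinched between the fingers, it can pivot in them as the lid swings.
- catch_left (a joint): travel (m) of the steel push-down catch at the lid's left end (case's own y = +100 mm): 0 = raised, 14 mm proud of the lid; 0.010 = fully down, 4 mm proud. Block 26 x 40 mm, moves with the lid, needs about 4 to 5 N and stays where it is pushed. It starts raised.
- catch_right (a joint): the same at the lid's right end (own y = -100 mm).
- catch_left_top (a point): centre of the left catch's top face (148 mm from the hinge line; 117 mm above the counter when the lid is shut and the catch raised).
- catch_right_top (a point): centre of the right catch's top face, likewise.
- dock: white charging dock fixed to the counter, 130 mm (own x) by 236 mm (own y) by 50 mm high; origin: centre of its underside; own x points to the hinge side of its cover, away from the robot. In its top are three sockets, 30 mm deep, 62.5 mm (x) by 38.5 mm (y), 72 mm apart along own y; some may be empty.
- socket0 (a point): middle of the mouth of the first socket (own x = -10, y = -72 mm, on the top face).
- socket1 (a point): the middle socket's mouth (y = 0).
- socket2 (a point): the third socket's mouth (y = +72 mm).
- dock_cover (a joint): angle of the dock's dust cover (rad): 0 = shut flat on the dock, 1.57 = straight up, 2.0 = stop. Grey plate 130 x 236 x 6 mm, hinged on the dock's far (+x) top edge, stiff (friction 0.25 N m), stays where it is left. It starts open; it cannot shut while packs stand in the dock.
- cover_hinge (a point): middle of the cover's hinge line (at 50 mm height, 65 mm to own +x from the dock's origin), along the dock's own y.
- cover_tab (a point): grip point on the cover's white tab, 154 mm from the hinge line and 6 mm above the cover's underside plane; the tab is 30 mm wide (along the dock's y), 12 mm thick, sticking out 40 mm past the middle of the free edge.
- pack0: battery pack, grey plastic block 60 mm (own x) by 36 mm (own y) by 80 mm tall, 0.14 to 0.24 kg; origin: centre of its underside. 4 mm grooves cross its narrow faces near the foot, which is heavy (centre of mass 22 mm up). It starts in socket0, 50 mm of it above the dock, axes along the dock's, held by a sprung detent that yields to an upward pull of 5 to 15 N within 20 mm; or it is absent.
- pack1: battery pack, grey plastic block 60 mm (own x) by 36 mm (own y) by 80 mm tall, 0.14 to 0.24 kg; origin: centre of its underside. 4 mm grooves cross its narrow faces near the foot, which is heavy (centre of mass 22 mm up). It starts in socket1, 50 mm of it above the dock, axes along the dock's, held by a sprung detent that yields to an upward pull of 5 to 15 N within 20 mm; or it is absent.
- pack2: battery pack, grey plastic block 60 mm (own x) by 36 mm (own y) by 80 mm tall, 0.14 to 0.24 kg; origin: centre of its underside. 4 mm grooves cross its narrow faces near the foot, which is heavy (centre of mass 22 mm up). It starts in socket2, 50 mm of it above the dock, axes along the dock's, held by a sprung detent that yields to an upward pull of 5 to 15 N within 20 mm; or it is absent.
- spare: battery pack, grey plastic block 60 mm (own x) by 36 mm (own y) by 80 mm tall, 0.14 to 0.24 kg; origin: centre of its underside. 4 mm grooves cross its narrow faces near the foot, which is heavy (centre of mass 22 mm up). At the start it stands free on the counter in front of the dock. Always present.
- gel: clear hand-gel bottle, 60 mm across, 150 mm tall, standing on the counter; origin under its centre; to be left alone.
- tape: roll of paper tape lying flat, 80 mm across, 24 mm high; origin under its centre; to be left alone.
- blade_box: white plastic box 50 x 70 x 24 mm lying in front of the case, off to one side; origin under its centre; to be left alone.
- mug: white mug, 76 mm across, 85 mm tall; origin under its centre; to be left alone.
Not all that is in view belongs to the job. What is shaped like the spare but blue or orange is not meant. What is shaped like the pack1 but yellow is not meant.

How it is judged:
By the outcome, as a careful person would: the job done as asked, in the order asked, and still so for the second after the job is handed in, with the robot touching nothing.
Of pack0, pack1, pack2 only 1 to 3 are there at a start; the rules pass over those that are not, and their reading is None.
At some moment in a run one of spare may be knocked a few centimetres aside while the robot is not near it.
It also fails if it takes over 210 s, if anything falls off the work surface, if the arm or the gripper's body presses on something with over 40 N, if the wrist force passes 120 N, or if a joint passes its speed limit or range.

## Robot

A 6-joint arm with a two-finger parallel gripper is mounted at the origin on the work surface. World frame = base frame: x ahead of the robot, y to its left, z up, the work surface at z = 0. Lengths are in m, angles in rad, forces in N, time in s.
With the tool pointing down it reaches from about 0.35 to 0.975 m from the base axis. Payload 4.9 kg.
Tool frame: the origin (TCP) lies at the very end of the fingers, on their centre line; the grasp point (between the pads) lies 19 mm behind it (ctrl.tcp_to_grasp is the z of the grasp point in the tool frame, in m); z points along the fingers, y is the line along which they close (so a half turn about z gives the same grasp; the last joint's range is limited). The gripper opens to 85 mm and grips with 20 to 120 N. Pads are 22 mm wide; open, the fingers measure 114 mm over their backs; the gripper's body (76 mm by 85 mm) begins 54 mm behind the grasp point. The pads swing forward as they close: fully open they stand 13 mm farther back than shut.
Start: joints at [-1.325, 0.053, 1.613, -0, 1.476, -0.119], TCP at [0.223, -0.584, 0.231] pointing down, gripper open.
Joint ranges: [-3.01, 3.01], [-1.01, 2.22], [0.06, 2.58], [-1.02, 4.17], [0.09, 2.62], [-3.14, 3.14]. Speed limits (rad/s): [2.57, 2.57, 3.14, 3.14, 3.14, 3.14].

## Interface

Orientations are given as a rotation vector (axis times angle).
In Python, from station import ctrl, eyes, job, nets gives the robot as it stands. The module is installed in compiled form; this text tells all that it offers.
- The arm moves only by the tool jog_arm, never from a script. Its argument "commands" is one flat list of numbers, 7 for each row, row after row: the shift along the tool's x, y, z each as a share of 0.06 m, from -1 to 1, then the turn, a rotation vector about the tool's x, y, z each as a share of 0.1 rad, from -1 to 1, then the finger opening in mm, from 0 to 85.4. In form: [x, y, z, ax, ay, az, grip, x, y, z, ax, ay, az, grip, ...]. A call has 1 to 20 rows; each row shifts and turns the commanded pose from where the row before left it, along the tool's axes as they then stand; what a row does not reach is not made up. A row lasts 1/8 s, in which the tool goes at most 62.5 mm and 10.7 degrees, less where a joint would pass 70% of its speed; a pose out of reach is approached as far as the arm can. A call with a number of a shift or a turn outside -1 to 1 is refused whole. A call with a gripper value outside its range is refused whole. The fingers move at their own pace and stop on an object; "newtons" is the grip in N (left out, the last holds). Time passes only in rows, so rows that do not move let the fingers close. It gives the time, the measured TCP pose, the force, the opening and the grip force at its end, in the units of the state.
- ctrl.get_obs(): the state, without advancing time (a new reading comes with each control period).
- eyes.get_image(name): name is "side" or "top" or "wrist"; returns a dict with "image" (420x560x3 uint8, red, green, blue), "z_map" (420x560 float32, m along the optical axis (not along the pixel's ray), 0 where there is no reading), "K" (3x3 intrinsics, pixels), "dist_coeffs" ([k1, k2, p1, p2, k3] as OpenCV has them; the pictures are not rectified), "cam_to_world" (4x4, takes a point from camera to world coordinates). Camera axes: x right, y up, looking along -z (the intrinsics and any distortion apply to the point x, -y, -z); pixel columns grow to the right and rows downward; lengths in m; the calibration is good to about 2 mm. A picture is of the moment at which its call begins.
- job.finish_job(): hands the job in; it is judged then, once.
Trained networks look in the newest picture that a camera, given by its name, has taken for a name from the list of things; names that differ only in an ending like _2 or _b are one class to them, and where a whole thing is asked for, a point or a joint stands for the part that bears it (a point fixed in the world has none). Each returns a list of dicts, best first, with "p" (0 to 1); they miss things now and then, are a little off and sometimes report something else, mostly with a low value. They report only what shows in the picture. A call takes as long as a camera call. They do not tell look-alikes from the thing itself.
- nets.silhouettes(camera, name): "mask" (420x560 bool, what is visible of it) and "bbox" ([left, top, right, bottom] in pixels, round what is visible of it).
The state is a dict: "t": time; "q": joint angles; "dq": joint speeds; "effort": joint torques, N m; "tool_pos": TCP position; "tool_rot": TCP orientation; "contact_force": force on the tool from outside, world axes, zero at the start; "wrist_torque": the same for the moment, N m; "opening": finger opening in m; "grip_force": force on a finger pad.
Only numpy, scipy, OpenCV 4.12 (cv2) and the standard library are available. Lean on these libraries where they do the work, as an engineer would, in place of code of your own. Each camera call takes 0.05 s, during which the arm holds its last target. There are 200 camera calls.

## Working session

There is one attempt and no reset: what is moved stays moved. The work goes in short steps, Python scripts to look and compute and a tool call to move; the robot and the scene stay as the last step left them, time stands still between calls to the robot, and variables do not carry over. Pictures are saved under pics/ and viewed, at most 14 in all, crops included, and the job is handed in when it is done.

Besides the shell and the picture viewer there is one more tool, called by a JSON object that holds its "fn" and its "kwargs", one argument or row to a line. jog_arm: Moves the arm, as the interface text tells. Shift numbers are shares of 0.06 m and turn numbers shares of 0.1 rad, none past 1 either way. Its arguments: {"type":"object","properties":{"commands":{"type":"array","items":{"type":"number"}},"newtons":{"type":"number"}},"required":["commands"]}

```bash
mkdir -p pics; cat > h.py <<'E'
import numpy as np, cv2
from station import ctrl, eyes, job, nets
from scipy.spatial.transform import Rotation as R
def world(im):
    z=im["z_map"]; h,w=z.shape
    u,v=np.meshgrid(np.arange(w),np.arange(h))
    p=cv2.undistortPoints(np.stack([u,v],-1).reshape(-1,1,2).astype(np.float64),np.array(im["K"]),np.array(im["dist_coeffs"])).reshape(h,w,2)
    P=np.stack([p[...,0]*z,-p[...,1]*z,-z],-1)
    T=np.array(im["cam_to_world"]); W=P@T[:3,:3].T+T[:3,3]
    W[z<=0]=np.nan
    return W
def save(name,img): cv2.imwrite("pics/"+name,cv2.cvtColor(img,cv2.COLOR_RGB2BGR))
E
python3 - <<'E'
from h import *
o=ctrl.get_obs(); print({k:np.round(v,3) for k,v in o.items()}, ctrl.tcp_to_grasp)
for c in ["top","side"]:
    im=eyes.get_image(c); save(c+"0.png",im["image"]); W=world(im); np.save(c+"W.npy",W); np.save(c+"I.npy",im["image"])
    print(c,np.round(im["cam_to_world"],2).tolist())
    for n in ["case","case_lid","dock","dock_cover","pack0","spare","lid_tab","cover_tab","gel","tape","blade_box","mug"]:
        for d in nets.silhouettes(c,n):
            if d["p"]<.2: continue
            w=W[d["mask"]]; print(n,round(d["p"],2),np.round(d["bbox"]).tolist(),np.round(np.nanmedian(w,0),3),"zmax",np.round(np.nanpercentile(w[:,2],97),3))
E
```

```text
{'t': np.float64(0.0), 'q': array([-1.325,  0.053,  1.614, -0.   ,  1.476, -0.119]), 'dq': array([-0.001, -0.   ,  0.002,  0.002,  0.001, -0.   ]), 'effort': array([-0.0000e+00, -3.9369e+01, -3.7017e+01, -0.0000e+00,  7.0000e-03,
        0.0000e+00]), 'tool_pos': array([ 0.223, -0.583,  0.23 ]), 'tool_rot': array([-3.087, -0.569,  0.   ]), 'contact_force': array([ 0.383, -0.23 ,  0.354]), 'wrist_torque': array([ 0.029, -0.032, -0.021]), 'grip_force': np.float64(0.0), 'opening': np.float64(0.085)} -0.0187
top [[-0.0, 0.99, -0.14, 0.37], [-1.0, -0.0, -0.01, -0.12], [-0.01, 0.14, 0.99, 1.21], [0.0, 0.0, 0.0, 1.0]]
case 0.58 [76.0, 160.0, 214.0, 241.0] [0.561 0.201 0.129] zmax 0.165
case 0.26 [418.0, 224.0, 460.0, 250.0] [ 0.479 -0.561  0.044] zmax 0.086
case_lid 0.77 [74.0, 162.0, 208.0, 240.0] [0.572 0.209 0.134] zmax 0.166
case_lid 0.2 [319.0, 192.0, 332.0, 222.0] [ 0.555 -0.245  0.099] zmax 0.103
dock 0.73 [285.0, 146.0, 383.0, 232.0] [ 0.604 -0.247  0.051] zmax 0.179
dock_cover 0.96 [284.0, 143.0, 382.0, 181.0] [ 0.647 -0.246  0.128] zmax 0.213
pack0 0.87 [318.0, 193.0, 334.0, 223.0
[... 1795 characters left out ...]
1.0, 151.0] [ 0.636 -0.43   0.061] zmax 0.084
pack0 0.64 [252.0, 249.0, 270.0, 265.0] [0.517 0.12  0.163] zmax 0.169
spare 0.97 [326.0, 176.0, 348.0, 204.0] [ 0.409 -0.263  0.058] zmax 0.083
spare 0.91 [355.0, 180.0, 384.0, 217.0] [ 0.313 -0.249  0.057] zmax 0.083
lid_tab 0.9 [156.0, 236.0, 277.0, 354.0] [0.573 0.23  0.135] zmax 0.167
cover_tab 0.92 [244.0, 119.0, 274.0, 198.0] [ 0.648 -0.236  0.126] zmax 0.206
gel 0.76 [178.0, 194.0, 204.0, 243.0] [0.758 0.013 0.086] zmax 0.151
tape 0.94 [282.0, 249.0, 311.0, 282.0] [0.453 0.015 0.022] zmax 0.027
blade_box 0.69 [255.0, 366.0, 280.0, 399.0] [0.421 0.346 0.024] zmax 0.028
mug 0.62 [324.0, 115.0, 346.0, 144.0] [ 0.479 -0.527  0.055] zmax 0.087
```

```bash
python3 - <<'E'
from h import *
a=np.load("topI.npy")[100:330,60:480]; a=cv2.resize(a,None,fx=1.9,fy=1.9,interpolation=cv2.INTER_CUBIC); save("topc.png",a)
b=np.load("sideI.npy")[100:410,140:400]; b=cv2.resize(b,None,fx=1.9,fy=1.9,interpolation=cv2.INTER_CUBIC); save("sidec.png",b)
E
```

```text
(no output)
```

View pics/topc.png

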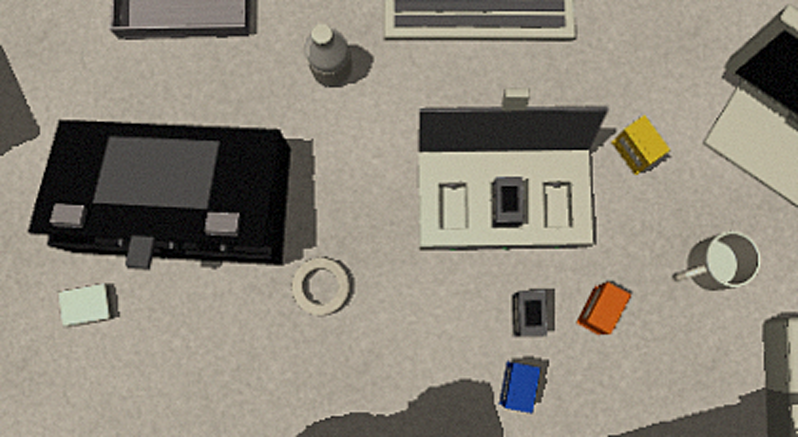

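View pics/sidec.png

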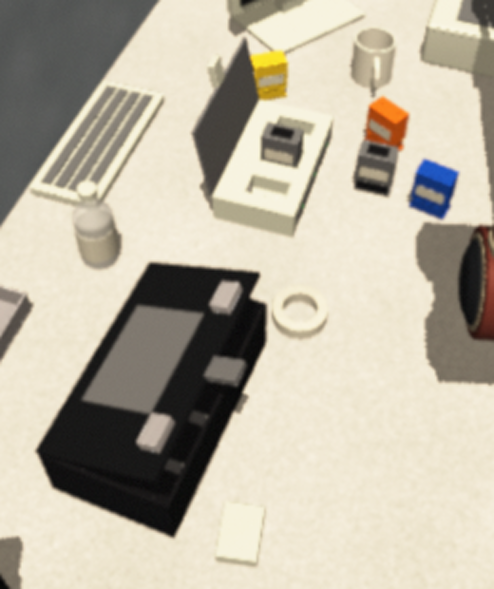

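The top picture shows the lid ajar (tab near crop pixel 140,252), one grey pack in the middle socket (510,200), the grey spare at (533,312), and empty side sockets. The blue, orange and yellow blocks are decoys. Next I fit the poses.

```bash
cat > fit.py <<'E'
from h import *
def plane(P):
    for i in range(6):
        c=np.median(P,0) if i==0 else P.mean(0)
        n=np.linalg.svd(P-P.mean(0),full_matrices=False)[2][2]; d=(P-P.mean(0))@n
        P=P[abs(d)<max(.0025,2*np.median(abs(d)))] if i<5 else P
    return P.mean(0),n*np.sign(n[2] if abs(n[2])>.3 else -n[0]),P
def box(W,x0,x1,y0,y1,z0,z1):
    return W[(W[...,0]>x0)&(W[...,0]<x1)&(W[...,1]>y0)&(W[...,1]<y1)&(W[...,2]>z0)&(W[...,2]<z1)]
E
python3 - <<'E'
from fit import *
for c in ["top","side"]:
    W=np.load(c+"W.npy"); I=np.load(c+"I.npy")
    L=box(W,.45,.72,.03,.40,.09,.2); m,n,P=plane(L)
    hx=-n.copy(); xd=np.array([n[0],n[1]]); print(c,"lid c",m.round(3),"n",n.round(3),"ang",np.arccos(n[2]).round(3),"yaw",np.arctan2(xd[1],xd[0]).round(3),len(P))
    y=np.arctan2(xd[1],xd[0]); A=np.c_[np.cos(y),np.sin(y)].T
    ex=np.array([np.cos(y),np.sin(y)]); ey=np.array([-ex[1],ex[0]])
    q=np.c_[P[:,:2]@ex,P[:,:2]@ey,P[:,2]]; print("  xrange",np.percentile(q,[.5,2,98,99.5],axis=0).round(3).tolist())
    # tab points: beyond edge
    a=np.arccos(n[2]); 
    D=box(W,.5,.66,-.42,-.1,.045,.055); r=cv2.minAreaRect(D[:,:2].astype(np.float32)); print("  dock",np.round(r[0],3),np.round(r[1],3),r[2])
    C=box(W,.6,.72,-.42,-.08,.06,.2); m,n,P=plane(C); print("  cover",m.round(3),n.round(3))
    for nm,b in dict(pack1=(.5,.62,-.3,-.2,.094,.108),spare=(.36,.47,-.32,-.2,.074,.088)).items():
        G=box(W,*b)
        r=cv2.minAreaRect(G[:,:2].astype(np.float32)); print("  ",nm,np.round(r[0],3),np.round(r[1],3),r[2],np.median(G[:,2]).round(3),len(G))
    print("  table",np.nanmedian(box(W,.3,.4,-.2,.2,-.02,.02)[:,2]).round(4))
    d=nets.silhouettes("top","spare")
E
```

```text
top lid c [0.58  0.21  0.131] n [ 0.317 -0.02   0.948] ang 0.323 yaw -0.062 5129
  xrange [[0.484, 0.096, 0.103], [0.487, 0.1, 0.104], [0.643, 0.395, 0.157], [0.646, 0.399, 0.159]]
  dock [ 0.58  -0.276] [0.155 0.29 ] 0.6887410283088684
  cover [ 0.647 -0.247  0.126] [-0.984 -0.015  0.177]
   pack1 [ 0.558 -0.246] [0.059 0.035] 0.7051478028297424 0.1 329
   spare [ 0.408 -0.278] [0.036 0.06 ] 89.7430648803711 0.08 348
  table -0.0002
side lid c [0.582 0.227 0.131] n [ 0.319 -0.017  0.948] ang 0.325 yaw -0.053 5226
  xrange [[0.488, 0.092, 0.103], [0.49, 0.097, 0.104], [0.646, 0.392, 0.157], [0.649, 0.395, 0.159]]
  dock [ 0.575 -0.274] [0.151 0.298] 3.5562870502471924
  cover [ 0.647 -0.234  0.124] [-0.984 -0.015  0.176]
   pack1 [ 0.558 -0.247] [0.061 0.04 ] 1.0637906789779663 0.099 197
   spare [ 0.41  -0.278] [0.041 0.06 ] 89.31285095214844 0.08 198
  table 0.0001
```

```bash
cat > plan.py <<'E'
from h import *
# waypoints: (pos, yaw, grip, rows); tool kept pointing down, tool x at world yaw
def pose(yaw): return R.from_euler('z',yaw)*R.from_euler('x',np.pi)
def plan(wps,p=None,q=None):
    o=ctrl.get_obs(); p=np.array(o["tool_pos"] if p is None else p); r=R.from_rotvec(o["tool_rot"]) if q is None else q
    out=[]
    for pos,yaw,g,n in wps:
        p0,r0=p.copy(),r; pos=np.array(pos); rv=(r0.inv()*pose(yaw)).as_rotvec()
        for i in range(1,n+1):
            t=i/n; pt=p0+(pos-p0)*t; rt=r0*R.from_rotvec(rv*t)
            s=np.round(r.inv().apply(pt-p)/.06,2); w=np.round((r.inv()*rt).as_rotvec()/.1,2)
            assert abs(s).max()<=1 and abs(w).max()<=1,(s,w)
            p=p+r.apply(s*.06); r=r*R.from_rotvec(w*.1)
            out+=[*s.tolist(),*w.tolist(),g]
    print(len(out)//7,"rows, end",p.round(4),"yaw",np.arctan2(*r.as_matrix()[:2,0][::-1]).round(3)); print("["+",".join(f"{v+0:g}" for v in out)+"]")
    return p,r
E
python3 - <<'E'
from plan import *
from fit import box
for c in ["top","side"]:
    W=np.load(c+"W.npy"); y=-.057; e=np.array([np.cos(y),np.sin(y)]);f=np.array([-e[1],e[0]])
    B=box(W,.42,.52,.17,.27,.145,.175); q=np.c_[B[:,:2]@e,B[:,:2]@f,B[:,2]]; q=q[q[:,0]<.482]
    print(c,len(q),np.percentile(q,[2,50,98],axis=0).round(3).tolist())
plan([((.42,-.2,.29),0,60,13),((.4792,.2185,.25),-.057,60,12)])
E
```

```text
top 179 [[0.448, 0.23, 0.159], [0.465, 0.243, 0.168], [0.481, 0.258, 0.175]]
side 194 [[0.45, 0.23, 0.159], [0.466, 0.247, 0.169], [0.481, 0.26, 0.174]]
25 rows, end [0.4793 0.2185 0.2499] yaw -0.057
[0.41,-0.37,-0.08,0,0,0.28,60,0.4,-0.38,-0.07,0,0,0.28,60,0.39,-0.39,-0.08,0,0,0.28,60,0.38,-0.41,-0.07,0,0,0.28,60,0.37,-0.41,-0.08,0,0,0.28,60,0.36,-0.42,-0.07,0,0,0.28,60,0.34,-0.44,-0.08,0,0,0.28,60,0.33,-0.44,-0.07,0,0,0.29,60,0.32,-0.45,-0.08,0,0,0.28,60,0.31,-0.46,-0.07,0,0,0.28,60,0.29,-0.47,-0.08,0,0,0.28,60,0.28,-0.48,-0.07,0,0,0.28,60,0.26,-0.48,-0.08,0,0,0.28,60,0.08,-0.58,0.06,0,0,0.05,60,0.08,-0.58,0.05,0,0,0.04,60,0.08,-0.59,0.06,0,0,0.05,60,0.07,-0.58,0.05,0,0,0.05,60,0.08,-0.58,0.06,0,0,0.05,60,0.06,-0.58,0.05,0,0,0.04,60,0.07,-0.59,0.06,0,0,0.05,60,0.06,-0.58,0.06,0,0,0.05,60,0.06,-0.59,0.05,0,0,0.05,60,0.06,-0.58,0.06,0,0,0.04,60,0.06,-0.59,0.05,0,0,0.05,60,0.05,-0.58,0.06,0,0,0.05,60]
```

{"fn": "jog_arm", "kwargs": {
  "commands": [0.41,-0.37,-0.08,0,0,0.28,60,0.4,-0.38,-0.07,0,0,0.28,60,0.39,-0.39,-0.08,0,0,0.28,60,0.38,-0.41,-0.07,0,0,0.28,60,0.37,-0.41,-0.08,0,0,0.28,60,0.36,-0.42,-0.07,0,0,0.28,60,0.34,-0.44,-0.08,0,0,0.28,60,0.33,-0.44,-0.07,0,0,0.29,60,0.32,-0.45,-0.08,0,0,0.28,60,0.31,-0.46,-0.07,0,0,0.28,60,0.29,-0.47,-0.08,0,0,0.28,60,0.28,-0.48,-0.07,0,0,0.28,60,0.26,-0.48,-0.08,0,0,0.28,60,0.08,-0.58,0.06,0,0,0.05,60,0.08,-0.58,0.05,0,0,0.04,60,0.08,-0.59,0.06,0,0,0.05,60,0.07,-0.58,0.05,0,0,0.05,60,0.08,-0.58,0.06,0,0,0.05,60],
  "newtons": 40
}}

```text
t: 3.65
tool_pos: [0.4448, -0.0246, 0.2735]
tool_rot: [3.141, -0.038, 0.001]
contact_force: [-0.4, 0.0, 0.3]
opening: 0.0604
grip_force: 0.0
```

```bash
python3 - <<'E'
from plan import *
plan([((.4792,.2185,.25),-.057,60,8),((.4792,.2185,.1435),-.057,60,8),((.4792,.2185,.1435),-.057,20,4)])
E
```

```text
20 rows, end [0.4794 0.2184 0.1432] yaw -0.057
[0.06,-0.51,0.05,0,0,0.04,60,0.06,-0.51,0.05,0,0,0.04,60,0.05,-0.51,0.05,0,0,0.04,60,0.05,-0.5,0.05,0,0,0.04,60,0.06,-0.51,0.04,0,-0.01,0.04,60,0.04,-0.51,0.05,0,0,0.04,60,0.05,-0.51,0.05,0,0,0.05,60,0.05,-0.51,0.05,0,0,0.04,60,0,0,0.22,0,0,0,60,0,0,0.22,0,0,0,60,0,0,0.23,0,0,0,60,0,0,0.22,0,0,0,60,0,0,0.22,0,0,0,60,0,0,0.22,0,0,0,60,0,0,0.22,0,0,0,60,0,0,0.23,0,0,0,60,0,0,0,0,0,0,20,0,0,0,0,0,0,20,0,0,0,0,0,0,20,0,0,0,0,0,0,20]
```

{"fn": "jog_arm", "kwargs": {
  "commands": [0.06,-0.51,0.05,0,0,0.04,60,0.06,-0.51,0.05,0,0,0.04,60,0.05,-0.51,0.05,0,0,0.04,60,0.05,-0.5,0.05,0,0,0.04,60,0.06,-0.51,0.04,0,-0.01,0.04,60,0.04,-0.51,0.05,0,0,0.04,60,0.05,-0.51,0.05,0,0,0.05,60,0.05,-0.51,0.05,0,0,0.04,60,0,0,0.22,0,0,0,60,0,0,0.22,0,0,0,60,0,0,0.23,0,0,0,60,0,0,0.22,0,0,0,60,0,0,0.22,0,0,0,60,0,0,0.22,0,0,0,60,0,0,0.22,0,0,0,60,0,0,0.23,0,0,0,60,0,0,0,0,0,0,20,0,0,0,0,0,0,20,0,0,0,0,0,0,20,0,0,0,0,0,0,20],
  "newtons": 25
}}

```text
t: 6.15
tool_pos: [0.4792, 0.2172, 0.1432]
tool_rot: [3.14, -0.09, -0.001]
contact_force: [-0.3, -1.4, -1.8]
opening: 0.0295
grip_force: 28.9
```

```bash
cat >> plan.py <<'E'
def arc(H,yaw,rad,off,a0,a1,n,g,d):
    "waypoints of tab grip point relative to current pose: swing a0->a1; d=(tool pos - model tab) kept"
    e=np.array([np.cos(yaw),np.sin(yaw)]); w=[]
    f=lambda a:np.r_[np.array(H[:2])+e*(-rad*np.cos(a)+off*np.sin(a)),H[2]+rad*np.sin(a)+off*np.cos(a)]
    return f, [(f(a)+d,yaw,g,1) for a in np.linspace(a0,a1,n+1)[1:]]
E
python3 - <<'E'
from plan import *
o=ctrl.get_obs(); print(o["opening"],o["grip_force"],np.round(o["contact_force"],1),np.round(o["tool_pos"],4))
H=(.661,.208,.095); f,_=arc(H,-.057,.194,.006,.324,.324,1,20,0); d=np.array([0,0,-.0187]); print(f(.324)+d)
f,w=arc(H,-.057,.194,.006,.324,1.575,20,20,d)
plan(w,p=f(.324)+d,q=pose(-.057))
E
```

```text
0.029536075222746323 28.911906480789185 [-0.3 -1.4 -1.8] [0.4792 0.2172 0.1432]
[0.47929964 0.21836815 0.14374985]
20 rows, end [0.668  0.2076 0.2703] yaw -0.057
[0.08,0,-0.19,0,0,0,20,0.08,0,-0.18,0,0,0,20,0.1,0,-0.18,0,0,0,20,0.11,0,-0.17,0,0,0,20,0.12,0,-0.16,0,0,0,20,0.13,0,-0.15,0,0,0,20,0.14,0,-0.15,0,0,0,20,0.15,0,-0.14,0,0,0,20,0.16,0,-0.13,0,0,0,20,0.16,0,-0.11,0,0,0,20,0.17,0,-0.11,0,0,0,20,0.18,0,-0.1,0,0,0,20,0.19,0,-0.08,0,0,0,20,0.18,0,-0.08,0,0,0,20,0.2,0,-0.06,0,0,0,20,0.19,0,-0.05,0,0,0,20,0.2,0,-0.03,0,0,0,20,0.2,0,-0.03,0,0,0,20,0.2,0,-0.01,0,0,0,20,0.21,0,0,0,0,0,20]
```

Gripped (opening 29.5 mm). I'll swing the first half and check the force.

{"fn": "jog_arm", "kwargs": {
  "commands": [0.08,0,-0.19,0,0,0,20,0.08,0,-0.18,0,0,0,20,0.1,0,-0.18,0,0,0,20,0.11,0,-0.17,0,0,0,20,0.12,0,-0.16,0,0,0,20,0.13,0,-0.15,0,0,0,20,0.14,0,-0.15,0,0,0,20,0.15,0,-0.14,0,0,0,20,0.16,0,-0.13,0,0,0,20,0.16,0,-0.11,0,0,0,20]
}}

```text
t: 7.4
tool_pos: [0.5535, 0.2131, 0.2371]
tool_rot: [-3.14, 0.09, 0.003]
contact_force: [-2.0, 0.3, -6.0]
opening: 0.0295
grip_force: 30.1
```

{"fn": "jog_arm", "kwargs": {
  "commands": [0.17,0,-0.11,0,0,0,20,0.18,0,-0.1,0,0,0,20,0.19,0,-0.08,0,0,0,20,0.18,0,-0.08,0,0,0,20,0.2,0,-0.06,0,0,0,20,0.19,0,-0.05,0,0,0,20,0.2,0,-0.03,0,0,0,20,0.2,0,-0.03,0,0,0,20,0.2,0,-0.01,0,0,0,20,0.21,0,0,0,0,0,20,0,0,0,0,0,0,20,0,0,0,0,0,0,20]
}}

```text
t: 8.9
tool_pos: [0.6691, 0.2066, 0.2698]
tool_rot: [-3.14, 0.09, -0.003]
contact_force: [2.0, 2.9, -4.9]
opening: 0.0293
grip_force: 31.4
```

```bash
python3 - <<'E'
from plan import *
from fit import *
for c in ["top","side"]:
    im=eyes.get_image(c); W=world(im); np.save(c+"W.npy",W); np.save(c+"I.npy",im["image"])
    C=box(W,.62,.74,.04,.40,.12,.25); m,n,P=plane(C); print(c,"lid",m.round(3),n.round(3),len(P), "ang",np.pi/2+np.arcsin(n[2]).round(3),"yaw",np.arctan2(-n[1],-n[0]).round(3))
E
```

```text
top lid [0.654 0.149 0.186] [-0.999  0.047 -0.014] 1062 ang 1.5567963267948965 yaw -0.047
side lid [0.659 0.221 0.188] [-0.998  0.054 -0.012] 2974 ang 1.5587963267948965 yaw -0.054
```

{"fn": "jog_arm", "kwargs": {
  "commands": [0.04,0,0,0,0,0,20,0,0,0,0,0,0,20,0,0,0,0,0,0,60,0,0,0,0,0,0,60,0,0,0,0,0,0,60,0,0,-0.3,0,0,0,60,0,0,-0.5,0,0,0,60,-0.2,0,-0.5,0,0,0,60,-0.7,0.2,0,0,0,0,60,-0.7,0.6,0,0,0,0,60,-0.7,0.7,0,0,0,0,60,-0.6,0.8,0,0,0,0,60,-0.3,0.8,0,0,0,0,60,0,0.8,0,0,0,0,60,0,0.8,0,0,0,0,60,0,0.5,0,0,0,0,60]
}}

```text
t: 11.0
tool_pos: [0.4607, -0.0962, 0.3497]
tool_rot: [3.139, -0.093, 0.003]
contact_force: [0.3, -0.4, -1.2]
opening: 0.0602
grip_force: 0.0
```

```bash
python3 - <<'E'
from plan import *
from fit import *
o=ctrl.get_obs(); print(np.round(o["tool_pos"],3),np.round(o["contact_force"],1))
for c in ["top","side"]:
    im=eyes.get_image(c); W=world(im); np.save(c+"W.npy",W); np.save(c+"I.npy",im["image"]); save(c+"1.png",im["image"])
    C=box(W,.62,.74,.04,.40,.12,.25); m,n,P=plane(C); print(c,"lid",m.round(3),n.round(3),len(P))
    rim=box(W,.44,.7,.02,.42,.088,.1); y=-.054; e=np.array([np.cos(y),np.sin(y)]);f=np.array([-e[1],e[0]])
    q=np.c_[rim[:,:2]@e,rim[:,:2]@f]; print(" rim",np.percentile(q,[.5,3,97,99.5],axis=0).round(3).tolist())
    dv=box(W,.48,.66,.06,.36,.027,.034); q=np.c_[dv[:,:2]@e,dv[:,:2]@f]; h,b=np.histogram(q[:,1],bins=np.arange(.06,.42,.005)); print(" div",[(round(float(x),3),int(k)) for k,x in zip(h,b) if k>8])
    for nm,bb in dict(pack1=(.5,.62,-.3,-.2,.094,.108),spare=(.3,.47,-.34,-.2,.074,.088)).items():
        G=box(W,*bb)
        if len(G)>9: r=cv2.minAreaRect(G[:,:2].astype(np.float32)); print("  ",nm,np.round(r[0],3),np.round(r[1],3),r[2],np.median(G[:,2]).round(3),len(G))
a=np.load("topI.npy")[100:330,60:480]; save("topc1.png",cv2.resize(a,None,fx=1.9,fy=1.9,interpolation=cv2.INTER_CUBIC))
E
```

```text
[ 0.461 -0.096  0.35 ] [ 0.3 -0.4 -1.2]
top lid [0.658 0.204 0.188] [-0.999  0.054 -0.007] 1687
 rim [[0.475, 0.09], [0.476, 0.09], [0.647, 0.396], [0.648, 0.397]]
 div [(0.165, 48), (0.17, 56), (0.235, 11), (0.24, 91), (0.245, 15), (0.31, 49), (0.315, 78), (0.39, 26)]
   pack1 [ 0.557 -0.246] [0.059 0.036] 1.0022755861282349 0.1 331
   spare [ 0.369 -0.272] [0.043 0.141] 83.33416748046875 0.08 608
side lid [0.66  0.221 0.188] [-0.999  0.054 -0.005] 2996
 rim [[0.476, 0.09], [0.477, 0.092], [0.648, 0.395], [0.649, 0.396]]
 div [(0.09, 11), (0.095, 58), (0.165, 60), (0.17, 63), (0.24, 90), (0.245, 42), (0.31, 27), (0.315, 112)]
   pack1 [ 0.559 -0.247] [0.04  0.059] 89.9852066040039 0.1 197
   spare [ 0.369 -0.272] [0.047 0.143] 82.75875091552734 0.08 340
```

View pics/topc1.png

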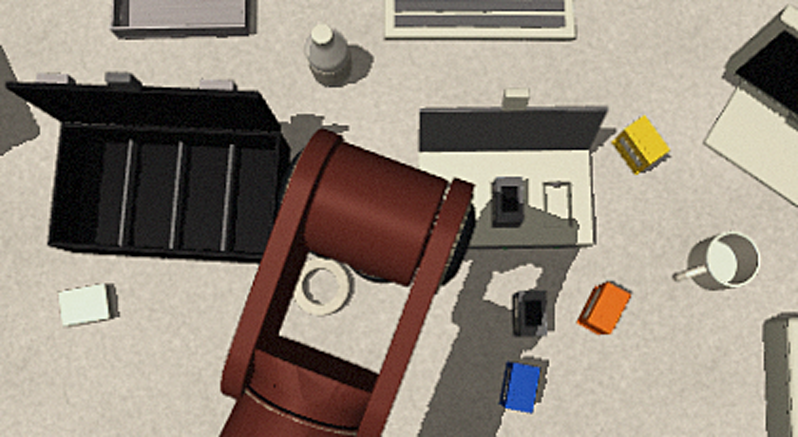

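Lid stands at about 1.565 rad and is released; the case dividers fit at y' 0.17, 0.243 and 0.316. Next is pack1.

```bash
python3 - <<'E'
from plan import *
p,r=plan([((.558,-.2463,.20),.015,60,8),((.558,-.2463,.062),.015,60,8),((.558,-.2463,.062),.015,20,4)])
plan([((.558,-.2463,.11),.015,20,8),((.558,-.2463,.21),.015,20,4)],p,r)
E
```

```text
20 rows, end [ 0.5582 -0.2466  0.0621] yaw 0.015
[0.22,0.3,0.31,0,0,-0.1,60,0.22,0.3,0.31,0,0,-0.09,60,0.21,0.3,0.32,0.01,0,-0.1,60,0.22,0.31,0.31,0,0,-0.09,60,0.21,0.3,0.31,0,-0.01,-0.1,60,0.2,0.31,0.31,0,0,-0.09,60,0.21,0.31,0.31,0,0,-0.1,60,0.2,0.32,0.31,0,0,-0.09,60,0,0,0.29,0,0,0,60,0,0,0.29,0,0,0,60,0,0,0.28,0,0,0,60,0,0,0.29,0,0,0,60,0,0,0.29,0,0,0,60,0,0,0.29,0,0,0,60,0,0,0.28,0,0,0,60,0,0,0.29,0,0,0,60,0,0,0,0,0,0,20,0,0,0,0,0,0,20,0,0,0,0,0,0,20,0,0,0,0,0,0,20]
12 rows, end [ 0.5582 -0.2465  0.2097] yaw 0.015
[0,0,-0.1,0,0,0,20,0,0,-0.1,0,0,0,20,0,0,-0.1,0,0,0,20,0,0,-0.1,0,0,0,20,0,0,-0.1,0,0,0,20,0,0,-0.1,0,0,0,20,0,0,-0.1,0,0,0,20,0,0,-0.1,0,0,0,20,0,0,-0.42,0,0,0,20,0,0,-0.41,0,0,0,20,0,0,-0.42,0,0,0,20,0,0,-0.41,0,0,0,20]
```

{"fn": "jog_arm", "kwargs": {
  "commands": [0.22,0.3,0.31,0,0,-0.1,60,0.22,0.3,0.31,0,0,-0.09,60,0.21,0.3,0.32,0.01,0,-0.1,60,0.22,0.31,0.31,0,0,-0.09,60,0.21,0.3,0.31,0,-0.01,-0.1,60,0.2,0.31,0.31,0,0,-0.09,60,0.21,0.31,0.31,0,0,-0.1,60,0.2,0.32,0.31,0,0,-0.09,60,0,0,0.29,0,0,0,60,0,0,0.29,0,0,0,60,0,0,0.28,0,0,0,60,0,0,0.29,0,0,0,60,0,0,0.29,0,0,0,60,0,0,0.29,0,0,0,60,0,0,0.28,0,0,0,60,0,0,0.29,0,0,0,60,0,0,0,0,0,0,20,0,0,0,0,0,0,20,0,0,0,0,0,0,20,0,0,0,0,0,0,20],
  "newtons": 60
}}

```text
t: 13.6
tool_pos: [0.5579, -0.246, 0.0603]
tool_rot: [3.137, 0.029, -0.004]
contact_force: [-2.2, -7.7, -3.4]
opening: 0.0354
grip_force: 64.8
```

{"fn": "jog_arm", "kwargs": {
  "commands": [0,0,-0.1,0,0,0,20,0,0,-0.1,0,0,0,20,0,0,-0.1,0,0,0,20,0,0,-0.1,0,0,0,20,0,0,-0.1,0,0,0,20,0,0,-0.1,0,0,0,20,0,0,-0.1,0,0,0,20,0,0,-0.1,0,0,0,20,0,0,-0.42,0,0,0,20,0,0,-0.41,0,0,0,20,0,0,-0.42,0,0,0,20,0,0,-0.41,0,0,0,20]
}}

```text
t: 15.1
tool_pos: [0.5588, -0.2432, 0.2088]
tool_rot: [-3.14, -0.03, 0.003]
contact_force: [-0.6, -0.1, -1.4]
opening: 0.0353
grip_force: 64.0
```

```bash
python3 - <<'E'
from plan import *
from fit import *
o=ctrl.get_obs(); print(o["t"],np.round(o["tool_pos"],4),np.round(o["contact_force"],1),o["opening"],o["grip_force"])
W=world(eyes.get_image("side")); B=box(W,.5,.62,-.3,-.2,.14,.27)
print("pack pts z pct",np.percentile(B[:,2],[0,2,10,50,98]).round(3))
p,r=plan([((.52,0,.22),-.02,20,10),((.5693,.2496,.20),-.054,20,10)])
plan([((.5693,.2496,.055),-.054,20,8),((.5693,.2496,.048),-.054,20,2)],p,r)
E
```

```text
15.1 [ 0.5588 -0.2432  0.2088] [-0.6 -0.1 -1.4] 0.03534158087536001 64.03848052024841
pack pts z pct [0.167 0.171 0.176 0.218 0.264]
20 rows, end [0.5695 0.2498 0.2002] yaw -0.054
[-0.06,-0.41,-0.01,0,0,0.04,20,-0.06,-0.41,-0.01,0,-0.01,0.04,20,-0.06,-0.4,-0.02,0.01,0,0.04,20,-0.07,-0.41,-0.01,0,-0.01,0.04,20,-0.06,-0.41,-0.01,0,0,0.04,20,-0.07,-0.41,-0.01,0,0,0.03,20,-0.07,-0.4,-0.02,0,-0.01,0.04,20,-0.07,-0.41,-0.01,0.01,0,0.04,20,-0.07,-0.4,-0.01,0,0,0.04,20,-0.08,-0.41,-0.01,0,-0.01,0.04,20,0.07,-0.42,0.03,0,0,0.03,20,0.08,-0.42,0.04,0,0,0.04,20,0.07,-0.41,0.03,0,0,0.03,20,0.07,-0.42,0.03,0,0,0.04,20,0.07,-0.42,0.04,0,0,0.03,20,0.06,-0.42,0.03,0,0,0.03,20,0.07,-0.42,0.03,0,0,0.04,20,0.06,-0.42,0.04,0,0,0.03,20,0.07,-0.42,0.03,0,0,0.04,20,0.06,-0.42,0.03,0,0,0.03,20]
10 rows, end [0.5695 0.2498 0.0478] yaw -0.054
[0,0,0.3,0,0,0,20,0,0,0.3,0,0,0,20,0,0,0.31,0,0,0,20,0,0,0.3,0,0,0,20,0,0,0.3,0,0,0,20,0,0,0.3,0,0,0,20,0,0,0.31,0,0,0,20,0,0,0.3,0,0,0,20,0,0,0.06,0,0,0,20,0,0,0.06,0,0,0,20]
```

{"fn": "jog_arm", "kwargs": {
  "commands": [-0.06,-0.41,-0.01,0,0,0.04,20,-0.06,-0.41,-0.01,0,-0.01,0.04,20,-0.06,-0.4,-0.02,0.01,0,0.04,20,-0.07,-0.41,-0.01,0,-0.01,0.04,20,-0.06,-0.41,-0.01,0,0,0.04,20,-0.07,-0.41,-0.01,0,0,0.03,20,-0.07,-0.4,-0.02,0,-0.01,0.04,20,-0.07,-0.41,-0.01,0.01,0,0.04,20,-0.07,-0.4,-0.01,0,0,0.04,20,-0.08,-0.41,-0.01,0,-0.01,0.04,20,0.07,-0.42,0.03,0,0,0.03,20,0.08,-0.42,0.04,0,0,0.04,20,0.07,-0.41,0.03,0,0,0.03,20,0.07,-0.42,0.03,0,0,0.04,20,0.07,-0.42,0.04,0,0,0.03,20,0.06,-0.42,0.03,0,0,0.03,20,0.07,-0.42,0.03,0,0,0.04,20,0.06,-0.42,0.04,0,0,0.03,20,0.07,-0.42,0.03,0,0,0.04,20,0.06,-0.42,0.03,0,0,0.03,20]
}}

```text
t: 17.65
tool_pos: [0.5661, 0.252, 0.1943]
tool_rot: [-3.138, 0.084, 0.014]
contact_force: [-0.4, -1.1, -1.6]
opening: 0.0356
grip_force: 64.0
```

{"fn": "jog_arm", "kwargs": {
  "commands": [0,0,0.3,0,0,0,20,0,0,0.3,0,0,0,20,0,0,0.31,0,0,0,20,0,0,0.3,0,0,0,20,0,0,0.3,0,0,0,20,0,0,0.3,0,0,0,20,0,0,0.31,0,0,0,20,0,0,0.3,0,0,0,20,0,0,0.04,0,0,0,20,0,0,0.04,0,0,0,20]
}}

```text
t: 18.9
tool_pos: [0.5673, 0.2511, 0.0464]
tool_rot: [-3.137, 0.085, 0.008]
contact_force: [0.7, -0.5, -1.9]
opening: 0.0355
grip_force: 61.7
```

{"fn": "jog_arm", "kwargs": {
  "commands": [0,0,0.02,0,0,0,20,0,0,0.02,0,0,0,20]
}}

```text
t: 19.15
tool_pos: [0.5677, 0.2512, 0.0454]
tool_rot: [-3.137, 0.085, 0.007]
contact_force: [-3.5, -2.5, 8.1]
opening: 0.0354
grip_force: 62.4
```

Contact with the floor. I'll release and rise, then look for the spare.

{"fn": "jog_arm", "kwargs": {
  "commands": [0,0,0,0,0,0,38,0,0,0,0,0,0,45,0,0,0,0,0,0,50,0,0,0,0,0,0,50,0,0,-0.3,0,0,0,50,0,0,-0.6,0,0,0,50,0,0,-0.7,0,0,0,50,0,0,-0.7,0,0,0,50,0,0,-0.5,0,0,0,50,-0.4,0.5,0,0,0,0,60,-0.4,0.7,0,0,0,0,60,-0.3,0.7,0,0,0,0,60,-0.2,0.7,0,0,0,0,60,0,0.7,0,0,0,0,60]
}}

```text
t: 20.9
tool_pos: [0.4788, 0.056, 0.2133]
tool_rot: [-3.138, 0.084, 0.005]
contact_force: [1.2, 0.4, 0.2]
opening: 0.0596
grip_force: 0.0
```

```bash
python3 - <<'E'
from plan import *
from fit import *
o=ctrl.get_obs(); print(np.round(o["tool_pos"],3),np.round(o["contact_force"],1))
for c in ["top","side"]:
    im=eyes.get_image(c); W=world(im); np.save(c+"W.npy",W); np.save(c+"I.npy",im["image"]); save(c+"2.png",im["image"])
    G=box(W,.5,.64,.15,.35,.078,.093); y=-.054;e=np.array([np.cos(y),np.sin(y)]);f=np.array([-e[1],e[0]])
    q=np.c_[G[:,:2]@e,G[:,:2]@f].astype(np.float32); r=cv2.minAreaRect(q); print(c,"placed",np.round(r[0],3),np.round(r[1],3),r[2],np.median(G[:,2]).round(3))
    I=im["image"].astype(int); sat=I.max(-1)-I.min(-1)
    M=(W[...,0]>.3)&(W[...,0]<.5)&(W[...,1]>-.42)&(W[...,1]<-.18)&(W[...,2]>.074)&(W[...,2]<.088)&(sat<45)
    k,l,s,cc=cv2.connectedComponentsWithStats(M.astype(np.uint8))
    for i in range(1,k):
        if s[i,4]>60: r=cv2.minAreaRect(W[l==i][:,:2].astype(np.float32)); print("  spare",np.round(r[0],3),np.round(r[1],3),r[2],s[i,4])
E
```

```text
[0.479 0.056 0.213] [1.2 0.4 0.2]
top placed [0.555 0.299] [0.011 0.061] 80.0730209350586 0.086
  spare [ 0.408 -0.277] [0.06  0.036] 1.0903000831604004 353
side placed [0.523 0.305] [0.062 0.146] 54.45132064819336 0.086
  spare [ 0.41  -0.275] [0.061 0.038] 7.484857082366943 166
```

View pics/side2.png

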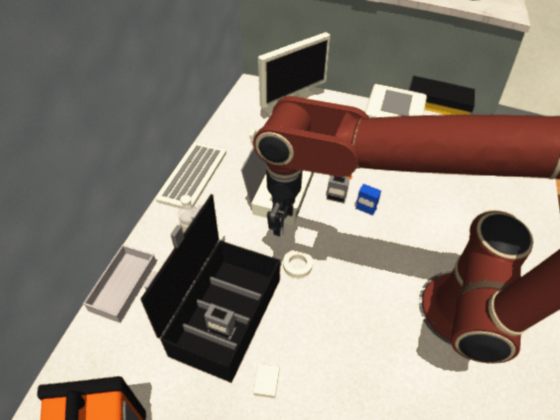

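Pack1 stands in its bay (side picture 220,320), and the spare hasn't moved, at (0.409, -0.277). I'll grasp that next.

```bash
python3 - <<'E'
from plan import *
p,r=plan([((.409,-.277,.17),.02,52,12),((.409,-.277,.043),.02,52,8)])
plan([((.409,-.277,.043),.02,20,4),((.41,-.277,.2),.02,20,6)],p,r)
E
```

```text
20 rows, end [ 0.4088 -0.2773  0.0433] yaw 0.02
[-0.07,0.47,0.06,0,0,-0.07,52,-0.07,0.46,0.06,0,0.01,-0.06,52,-0.08,0.46,0.06,0,0,-0.07,52,-0.08,0.47,0.06,-0.01,0,-0.06,52,-0.08,0.46,0.06,0,0,-0.07,52,-0.09,0.46,0.06,0,0.01,-0.06,52,-0.09,0.47,0.06,0,0,-0.07,52,-0.09,0.46,0.06,0,0,-0.06,52,-0.09,0.46,0.06,0,0.01,-0.07,52,-0.1,0.46,0.06,-0.01,0,-0.06,52,-0.1,0.46,0.06,0,0,-0.07,52,-0.11,0.46,0.06,0,0.01,-0.07,52,0,0,0.26,0,0,0,52,0,0,0.27,0,0,0,52,0,0,0.26,0,0,0,52,0,0,0.27,0,0,0,52,0,0,0.26,0,0,0,52,0,0,0.27,0,0,0,52,0,0,0.26,0,0,0,52,0,0,0.26,0,0,0,52]
10 rows, end [ 0.4099 -0.2772  0.1999] yaw 0.02
[0,0,0,0,0,0,20,0,0,0,0,0,0,20,0,0,0,0,0,0,20,0,0,0,0,0,0,20,0,0,-0.44,0,0,0,20,0.01,0,-0.43,0,0,0,20,0,0,-0.44,0,0,0,20,0,0,-0.43,0,0,0,20,0.01,0,-0.44,0,0,0,20,0,0,-0.43,0,0,0,20]
```

{"fn": "jog_arm", "kwargs": {
  "commands": [-0.07,0.47,0.06,0,0,-0.07,52,-0.07,0.46,0.06,0,0.01,-0.06,52,-0.08,0.46,0.06,0,0,-0.07,52,-0.08,0.47,0.06,-0.01,0,-0.06,52,-0.08,0.46,0.06,0,0,-0.07,52,-0.09,0.46,0.06,0,0.01,-0.06,52,-0.09,0.47,0.06,0,0,-0.07,52,-0.09,0.46,0.06,0,0,-0.06,52,-0.09,0.46,0.06,0,0.01,-0.07,52,-0.1,0.46,0.06,-0.01,0,-0.06,52,-0.1,0.46,0.06,0,0,-0.07,52,-0.11,0.46,0.06,0,0.01,-0.07,52,0,0,0,0,0,0,52]
}}

```text
t: 22.62
tool_pos: [0.4103, -0.2755, 0.1688]
tool_rot: [-3.14, -0.036, 0.002]
contact_force: [0.1, 0.8, 0.5]
opening: 0.052
grip_force: 0.0
```

```bash
python3 - <<'E'
from plan import *
from fit import *
o=ctrl.get_obs(); print(np.round(o["tool_pos"],4))
for c in ["wrist","side"]:
    im=eyes.get_image(c); W=world(im); I=im["image"].astype(int); sat=I.max(-1)-I.min(-1)
    M=(W[...,0]>.34)&(W[...,0]<.5)&(W[...,1]>-.42)&(W[...,1]<-.18)&(W[...,2]>.074)&(W[...,2]<.088)&(sat<45)
    k,l,s,cc=cv2.connectedComponentsWithStats(M.astype(np.uint8))
    for i in range(1,k):
        if s[i,4]>60: r=cv2.minAreaRect(W[l==i][:,:2].astype(np.float32)); print(c,"  spare",np.round(r[0],3),np.round(r[1],3),r[2],s[i,4])
E
```

```text
[ 0.4103 -0.2755  0.1688]
wrist   spare [ 0.409 -0.278] [0.06  0.036] 0.9863631725311279 3879
wrist   spare [ 0.341 -0.265] [0.026 0.005] 82.25032806396484 186
side   spare [ 0.41  -0.275] [0.041 0.06 ] 89.53727722167969 185
```

{"fn": "jog_arm", "kwargs": {
  "commands": [0,0.03,0.26,0,0,0,52,0,0,0.27,0,0,0,52,0,0,0.26,0,0,0,52,0,0,0.27,0,0,0,52,0,0,0.26,0,0,0,52,0,0,0.27,0,0,0,52,0,0,0.26,0,0,0,52,0,0,0.26,0,0,0,52,0,0,0,0,0,0,20,0,0,0,0,0,0,20,0,0,0,0,0,0,20,0,0,0,0,0,0,20,0,0,-0.44,0,0,0,20,0,0,-0.43,0,0,0,20,0,0,-0.44,0,0,0,20,0,0,-0.43,0,0,0,20,0,0,-0.44,0,0,0,20,0,0,-0.43,0,0,0,20,0,0,0,0,0,0,20]
}}

```text
t: 25.1
tool_pos: [0.4113, -0.2777, 0.2008]
tool_rot: [3.139, 0.039, 0.003]
contact_force: [-0.7, -1.3, -1.1]
opening: 0.0353
grip_force: 61.1
```

```bash
python3 - <<'E'
from plan import *
from fit import *
o=ctrl.get_obs(); print(np.round(o["tool_pos"],4),np.round(o["contact_force"],1),o["opening"])
W=world(eyes.get_image("side")); B=box(W,.35,.47,-.34,-.22,.11,.27)
print("pack pts z pct",np.percentile(B[:,2],[0,2,10,50,98]).round(3))
p,r=plan([((.5,0,.21),-.02,20,10),((.5653,.1757,.20),-.054,20,8)])
plan([((.5653,.1757,.054),-.054,20,8),((.5653,.1757,.048),-.054,20,4)],p,r)
E
```

```text
[ 0.4113 -0.2777  0.2008] [-0.7 -1.3 -1.1] 0.03532907373643582
pack pts z pct [0.16  0.163 0.17  0.213 0.26 ]
18 rows, end [0.5654 0.1756 0.1997] yaw -0.054
[0.16,-0.46,-0.02,0,0,0.04,20,0.16,-0.46,-0.02,0,0,0.05,20,0.16,-0.46,-0.02,0,0,0.04,20,0.15,-0.45,-0.02,0,0,0.05,20,0.15,-0.47,-0.01,0,0,0.04,20,0.15,-0.46,-0.02,0,0,0.05,20,0.15,-0.46,-0.02,0,0,0.04,20,0.15,-0.46,-0.02,0,0,0.05,20,0.14,-0.46,-0.02,0,0,0.04,20,0.14,-0.47,-0.02,0,0,0.05,20,0.13,-0.37,0.02,0,0,0.04,20,0.13,-0.37,0.02,0,0,0.04,20,0.12,-0.37,0.02,0,0,0.05,20,0.13,-0.37,0.02,0,0,0.04,20,0.12,-0.37,0.02,0,0,0.04,20,0.12,-0.37,0.02,0,0,0.04,20,0.12,-0.37,0.03,0,0,0.05,20,0.12,-0.37,0.02,0,0,0.04,20]
12 rows, end [0.5653 0.1755 0.0479] yaw -0.054
[0,0,0.3,0,0,0,20,0,0,0.31,0,0,0,20,0,0,0.3,0,0,0,20,0,0,0.3,0,0,0,20,0,0,0.31,0,0,0,20,0,0,0.3,0,0,0,20,0,0,0.31,0,0,0,20,0,0,0.3,0,0,0,20,0,0,0.02,0,0,0,20,0,0,0.03,0,0,0,20,0,0,0.02,0,0,0,20,0,0,0.03,0,0,0,20]
```

{"fn": "jog_arm", "kwargs": {
  "commands": [0.16,-0.46,-0.02,0,0,0.04,20,0.16,-0.46,-0.02,0,0,0.05,20,0.16,-0.46,-0.02,0,0,0.04,20,0.15,-0.45,-0.02,0,0,0.05,20,0.15,-0.47,-0.01,0,0,0.04,20,0.15,-0.46,-0.02,0,0,0.05,20,0.15,-0.46,-0.02,0,0,0.04,20,0.15,-0.46,-0.02,0,0,0.05,20,0.14,-0.46,-0.02,0,0,0.04,20,0.14,-0.47,-0.02,0,0,0.05,20,0.13,-0.37,0.02,0,0,0.04,20,0.13,-0.37,0.02,0,0,0.04,20,0.12,-0.37,0.02,0,0,0.05,20,0.13,-0.37,0.02,0,0,0.04,20,0.12,-0.37,0.02,0,0,0.04,20,0.12,-0.37,0.02,0,0,0.04,20,0.12,-0.37,0.03,0,0,0.05,20,0.12,-0.37,0.02,0,0,0.04,20,0,0,0,0,0,0,20]
}}

```text
t: 27.52
tool_pos: [0.5641, 0.1766, 0.1969]
tool_rot: [-3.14, 0.082, 0.009]
contact_force: [0.2, 1.0, -0.5]
opening: 0.0354
grip_force: 61.4
```

{"fn": "jog_arm", "kwargs": {
  "commands": [0,0,0.3,0,0,0,20,0,0,0.31,0,0,0,20,0,0,0.3,0,0,0,20,0,0,0.3,0,0,0,20,0,0,0.31,0,0,0,20,0,0,0.3,0,0,0,20,0,0,0.3,0,0,0,20,0,0,0.3,0,0,0,20,0,0,0,0,0,0,20]
}}

```text
t: 28.65
tool_pos: [0.5632, 0.1757, 0.0519]
tool_rot: [-3.14, 0.085, 0.009]
contact_force: [0.1, 0.5, -1.8]
opening: 0.0355
grip_force: 61.3
```

{"fn": "jog_arm", "kwargs": {
  "commands": [0,0,0.03,0,0,0,20,0,0,0.03,0,0,0,20,0,0,0.02,0,0,0,20,0,0,0,0,0,0,20]
}}

```text
t: 29.15
tool_pos: [0.5648, 0.176, 0.0497]
tool_rot: [-3.139, 0.085, 0.003]
contact_force: [-0.4, 0.5, -1.2]
opening: 0.0357
grip_force: 61.3
```

{"fn": "jog_arm", "kwargs": {
  "commands": [0,0,0.02,0,0,0,20,0,0,0,0,0,0,20]
}}

```text
t: 29.4
tool_pos: [0.5647, 0.176, 0.0481]
tool_rot: [-3.14, 0.085, 0.003]
contact_force: [-0.2, -0.0, -1.5]
opening: 0.0352
grip_force: 61.3
```

{"fn": "jog_arm", "kwargs": {
  "commands": [0,0,0.02,0,0,0,20,0,0,0,0,0,0,20]
}}

```text
t: 29.65
tool_pos: [0.5646, 0.176, 0.0469]
tool_rot: [-3.139, 0.085, 0.004]
contact_force: [0.5, -0.3, -1.7]
opening: 0.0352
grip_force: 61.3
```

{"fn": "jog_arm", "kwargs": {
  "commands": [0,0,0.02,0,0,0,20,0,0,0,0,0,0,20]
}}

```text
t: 29.9
tool_pos: [0.5647, 0.176, 0.0458]
tool_rot: [-3.139, 0.085, 0.003]
contact_force: [0.2, -0.5, -2.2]
opening: 0.0353
grip_force: 61.4
```

{"fn": "jog_arm", "kwargs": {
  "commands": [0,0,0.02,0,0,0,20,0,0,0,0,0,0,20]
}}

```text
t: 30.15
tool_pos: [0.5649, 0.176, 0.0456]
tool_rot: [-3.14, 0.085, 0.003]
contact_force: [-2.7, -0.7, 5.0]
opening: 0.0354
grip_force: 61.9
```

{"fn": "jog_arm", "kwargs": {
  "commands": [0,0,0,0,0,0,38,0,0,0,0,0,0,45,0,0,0,0,0,0,48,0,0,0,0,0,0,48,0,0,-0.3,0,0,0,48,0,0,-0.6,0,0,0,48,0,0,-0.7,0,0,0,48,-0.2,0,-0.7,0,0,0,60,-0.3,0,-0.7,0,0,0,60,-0.3,0.4,-0.7,0,0,0,60,-0.3,0.6,-0.6,0,0,0,60,-0.3,0.6,-0.5,0,0,0,60,0,0.6,0,0,0,0,60]
}}

```text
t: 31.78
tool_pos: [0.4745, 0.0477, 0.3384]
tool_rot: [-3.14, 0.084, -0.011]
contact_force: [0.3, 0.5, -0.4]
opening: 0.0603
grip_force: 0.0
```

```bash
python3 - <<'E'
from plan import *
from fit import *
o=ctrl.get_obs(); print(np.round(o["tool_pos"],3),np.round(o["contact_force"],1))
for c in ["top","side"]:
    im=eyes.get_image(c); W=world(im); save(c+"3.png",im["image"]); 
    if c=="side": save("side3c.png",cv2.resize(im["image"][180:400,120:340],None,fx=2.5,fy=2.5))
    y=-.054;e=np.array([np.cos(y),np.sin(y)]);f=np.array([-e[1],e[0]]); X=W[...,:2]@e; Y=W[...,:2]@f
    for lo,hi in((.175,.239),(.247,.312)):
        q=np.c_[X[(X>.49)&(X<.63)&(Y>lo)&(Y<hi)&(abs(W[...,2]-.086)<.004)],Y[(X>.49)&(X<.63)&(Y>lo)&(Y<hi)&(abs(W[...,2]-.086)<.004)]]
        if len(q)>20: r=cv2.minAreaRect(q.astype(np.float32)); print(c,np.round(r[0],3),np.round(r[1],3),round(r[2],1),len(q))
    m,n,P=plane(box(W,.62,.74,.04,.40,.12,.25)); print("lid",m.round(3),n.round(3),len(P))
E
```

```text
[0.474 0.048 0.338] [ 0.3  0.5 -0.4]
lid [0.658 0.204 0.189] [-0.999  0.053 -0.007] 1680
side [0.558 0.206] [0.039 0.061] 89.4 331
side [0.555 0.283] [0.037 0.063] 88.3 341
lid [0.66  0.221 0.188] [-0.999  0.054 -0.005] 2991
```

View pics/side3c.png

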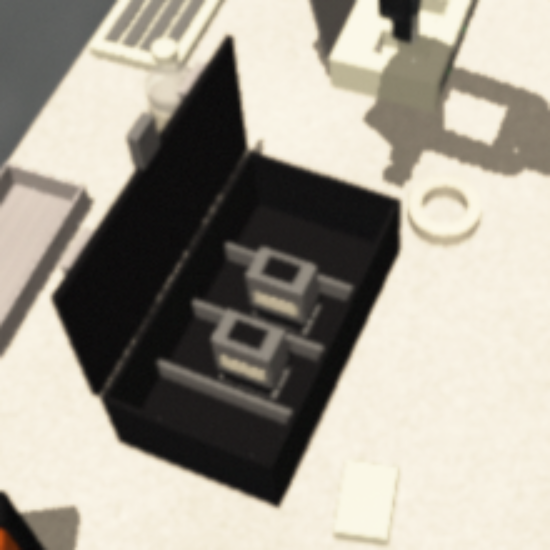

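Both packs stand in the two middle bays (crop 280,280 and 250,345). Next: grip the lid tab and fold it down.

```bash
python3 - <<'E'
from plan import *
H=(.660,.2077,.095); y=-.054; d=np.array([0,0,-.0187]); f,w=arc(H,y,.194,.006,1.565,-.006,30,20,d); s=f(1.565)+d; print(s)
plan([(s+[0,0,.065],y,60,10),(s,y,60,5),(s,y,20,4)])
plan(w,s,pose(y))
E
```

```text
[0.66486831 0.20743686 0.27033152]
19 rows, end [0.6647 0.2074 0.2701] yaw -0.054
[0.3,-0.29,0,0,0,0,60,0.3,-0.28,0,0,0,-0.01,60,0.31,-0.29,0,0,-0.01,0,60,0.3,-0.29,0,0,0,-0.01,60,0.3,-0.28,0,0,0,0,60,0.3,-0.29,0,0,0,0,60,0.3,-0.28,0,0,-0.01,-0.01,60,0.31,-0.29,0,0,0,0,60,0.3,-0.29,0,0,0,-0.01,60,0.3,-0.28,0,0,0,0,60,0,0,0.22,0,0,0,60,0,0,0.21,0,0,0,60,0,0,0.22,0,0,0,60,0,0,0.22,0,0,0,60,0,0,0.22,0,0,0,60,0,0,0,0,0,0,20,0,0,0,0,0,0,20,0,0,0,0,0,0,20,0,0,0,0,0,0,20]
30 rows, end [0.466  0.2182 0.0813] yaw -0.054
[-0.17,0,0,0,0,0,20,-0.17,0,0.01,0,0,0,20,-0.17,0,0.02,0,0,0,20,-0.16,0,0.02,0,0,0,20,-0.17,0,0.04,0,0,0,20,-0.16,0,0.04,0,0,0,20,-0.16,0,0.06,0,0,0,20,-0.16,0,0.06,0,0,0,20,-0.16,0,0.07,0,0,0,20,-0.15,0,0.07,0,0,0,20,-0.14,0,0.09,0,0,0,20,-0.15,0,0.09,0,0,0,20,-0.13,0,0.1,0,0,0,20,-0.13,0,0.11,0,0,0,20,-0.13,0,0.11,0,0,0,20,-0.12,0,0.12,0,0,0,20,-0.11,0,0.13,0,0,0,20,-0.11,0,0.13,0,0,0,20,-0.1,0,0.13,0,0,0,20,-0.09,0,0.15,0,0,0,20,-0.09,0,0.14,0,0,0,20,-0.07,0,0.15,0,0,0,20,-0.07,0,0.16,0,0,0,20,-0.06,0,0.16,0,0,0,20,-0.05,0,0.16,0,0,0,20,-0.05,0,0.16,0,0,0,20,-0.03,0,0.17,0,0,0,20,-0.03,0,0.17,0,0,0,20,-0.02,0,0.16,0,0,0,20,-0.01,0,0.17,0,0,0,20]
```

{"fn": "jog_arm", "kwargs": {
  "commands": [0.3,-0.29,0,0,0,0,60,0.3,-0.28,0,0,0,-0.01,60,0.31,-0.29,0,0,-0.01,0,60,0.3,-0.29,0,0,0,-0.01,60,0.3,-0.28,0,0,0,0,60,0.3,-0.29,0,0,0,0,60,0.3,-0.28,0,0,-0.01,-0.01,60,0.31,-0.29,0,0,0,0,60,0.3,-0.29,0,0,0,-0.01,60,0.3,-0.28,0,0,0,0,60,0,0,0,0,0,0,60,0,0,0.22,0,0,0,60,0,0,0.21,0,0,0,60,0,0,0.22,0,0,0,60,0,0,0.22,0,0,0,60,0,0,0.22,0,0,0,60,0,0,0,0,0,0,60],
  "newtons": 25
}}

```text
t: 34.0
tool_pos: [0.6632, 0.2102, 0.2647]
tool_rot: [-3.14, 0.079, 0.011]
contact_force: [0.7, -0.5, -0.9]
opening: 0.0599
grip_force: 0.0
```

{"fn": "jog_arm", "kwargs": {
  "commands": [0,0,0,0,0,0,20,0,0,0,0,0,0,20,0,0,0,0,0,0,20,0,0,0,0,0,0,20]
}}

```text
t: 34.5
tool_pos: [0.6644, 0.207, 0.2683]
tool_rot: [3.135, -0.082, -0.005]
contact_force: [-1.8, -11.1, 1.3]
opening: 0.0296
grip_force: 27.3
```

{"fn": "jog_arm", "kwargs": {
  "commands": [-0.17,0,0,0,0,0,20,-0.17,0,0.01,0,0,0,20,-0.17,0,0.02,0,0,0,20,-0.16,0,0.02,0,0,0,20,-0.17,0,0.04,0,0,0,20,-0.16,0,0.04,0,0,0,20,-0.16,0,0.06,0,0,0,20,-0.16,0,0.06,0,0,0,20,-0.16,0,0.07,0,0,0,20,-0.15,0,0.07,0,0,0,20,-0.14,0,0.09,0,0,0,20,-0.15,0,0.09,0,0,0,20,-0.13,0,0.1,0,0,0,20,-0.13,0,0.11,0,0,0,20,-0.13,0,0.11,0,0,0,20]
}}

```text
t: 36.38
tool_pos: [0.5267, 0.2146, 0.2165]
tool_rot: [3.136, -0.081, 0.001]
contact_force: [-0.3, -10.8, 3.0]
opening: 0.0298
grip_force: 27.5
```

{"fn": "jog_arm", "kwargs": {
  "commands": [-0.12,0,0.12,0,0,0,20,-0.11,0,0.13,0,0,0,20,-0.11,0,0.13,0,0,0,20,-0.1,0,0.13,0,0,0,20,-0.09,0,0.15,0,0,0,20,-0.09,0,0.14,0,0,0,20,-0.07,0,0.15,0,0,0,20,-0.07,0,0.16,0,0,0,20,-0.06,0,0.16,0,0,0,20,-0.05,0,0.16,0,0,0,20,-0.05,0,0.16,0,0,0,20,-0.03,0,0.17,0,0,0,20,-0.03,0,0.17,0,0,0,20,-0.02,0,0.16,0,0,0,20]
}}

```text
t: 38.12
tool_pos: [0.4654, 0.218, 0.0893]
tool_rot: [3.136, -0.079, -0.005]
contact_force: [-1.1, -10.5, 2.9]
opening: 0.0294
grip_force: 25.4
```

{"fn": "jog_arm", "kwargs": {
  "commands": [0,0,0.08,0,0,0,20,0,0,0.05,0,0,0,20,0,0,0,0,0,0,20]
}}

```text
t: 38.5
tool_pos: [0.4648, 0.218, 0.0809]
tool_rot: [3.136, -0.079, -0.007]
contact_force: [-0.3, -9.6, -1.6]
opening: 0.03
grip_force: 25.1
```

{"fn": "jog_arm", "kwargs": {
  "commands": [0,0,0.03,0,0,0,20,0,0,0,0,0,0,20]
}}

```text
t: 38.75
tool_pos: [0.4647, 0.218, 0.0793]
tool_rot: [3.136, -0.079, -0.008]
contact_force: [-2.5, -10.6, 0.5]
opening: 0.0292
grip_force: 25.2
```

{"fn": "jog_arm", "kwargs": {
  "commands": [0,0,0.04,0,0,0,20,0,0,0,0,0,0,20]
}}

```text
t: 39.0
tool_pos: [0.4647, 0.218, 0.0768]
tool_rot: [3.136, -0.079, -0.008]
contact_force: [-2.4, -9.6, -0.1]
opening: 0.0293
grip_force: 25.2
```

```bash
python3 - <<'E'
from fit import *
for c in ["side","top"]:
    W=world(eyes.get_image(c)); y=-.054;e=np.array([np.cos(y),np.sin(y)]);f=np.array([-e[1],e[0]]); X=W[...,:2]@e; Y=W[...,:2]@f
    m,n,P=plane(W[(X>.48)&(X<.645)&(Y>.10)&(Y<.39)&(W[...,2]>.09)&(W[...,2]<.12)]); print(c,m.round(4),n.round(4),len(P))
    for a in(.143,.343):
        M=(abs(Y-a)<.04)&(X>.47)&(X<.54)&(W[...,2]>.107)&(W[...,2]<.14); q=np.c_[X[M],Y[M],W[M][:,2]]
        if len(q): print("catch",np.percentile(q,[2,50,98],axis=0).round(3).tolist(),len(q))
E
```

```text
side [0.5866 0.2461 0.1044] [0.0096 0.0037 0.9999] 4525
catch [[0.532, 0.178, 0.107], [0.534, 0.178, 0.107], [0.539, 0.182, 0.109]] 3
catch [[0.485, 0.306, 0.107], [0.499, 0.344, 0.117], [0.535, 0.367, 0.121]] 272
top [0.5857 0.2007 0.104 ] [ 0.0069 -0.0022  1.    ] 4174
catch [[0.48, 0.114, 0.107], [0.499, 0.143, 0.117], [0.535, 0.178, 0.121]] 233
catch [[0.52, 0.346, 0.107], [0.532, 0.367, 0.108], [0.539, 0.381, 0.11]] 6
```

{"fn": "jog_arm", "kwargs": {
  "commands": [0,0,0,0,0,0,60,0,0,0,0,0,0,60,0,0,0,0,0,0,60,0,0,-0.4,0,0,0,60,0,0,-0.6,0,0,0,60,0,0,-0.6,0,0,0,0,0,0,0,0,0,0,0]
}}

```text
t: 39.98
tool_pos: [0.4675, 0.2214, 0.177]
tool_rot: [-3.137, 0.078, -0.005]
contact_force: [-0.4, -0.4, -0.3]
opening: 0.0241
grip_force: 0.0
```

```bash
python3 - <<'E'
from plan import *
plan([((.507,.1158,.16),-.054,0,8),((.507,.1158,.122),-.054,0,5)])
E
```

```text
13 rows, end [0.5072 0.116  0.1217] yaw -0.054
[0.09,0.22,0.04,0,0,0.01,0,0.1,0.21,0.03,-0.01,-0.01,0,0,0.09,0.22,0.04,0,0,0.01,0,0.09,0.21,0.03,-0.01,-0.01,0,0,0.1,0.22,0.04,0,0,0.01,0,0.09,0.21,0.03,-0.01,0,0,0,0.09,0.22,0.04,0,-0.01,0.01,0,0.1,0.21,0.03,-0.01,0,0,0,0,0,0.13,0,0,0,0,0,0,0.12,0,0,0,0,0,0,0.13,0,0,0,0,0,0,0.13,0,0,0,0,0,0,0.13,0,0,0,0]
```

{"fn": "jog_arm", "kwargs": {
  "commands": [0.09,0.22,0.04,0,0,0.01,0,0.1,0.21,0.03,-0.01,-0.01,0,0,0.09,0.22,0.04,0,0,0.01,0,0.09,0.21,0.03,-0.01,-0.01,0,0,0.1,0.22,0.04,0,0,0.01,0,0.09,0.21,0.03,-0.01,0,0,0,0.09,0.22,0.04,0,-0.01,0.01,0,0.1,0.21,0.03,-0.01,0,0,0,0,0,0.13,0,0,0,0,0,0,0.12,0,0,0,0,0,0,0.13,0,0,0,0,0,0,0.13,0,0,0,0,0,0,0.13,0,0,0,0,0,0,0,0,0,0,0,0,0,0,0,0,0,0]
}}

```text
t: 41.85
tool_pos: [0.5045, 0.115, 0.1176]
tool_rot: [3.137, -0.085, -0.011]
contact_force: [-0.2, 0.6, 0.4]
opening: 0.0001
grip_force: 0.0
```

{"fn": "jog_arm", "kwargs": {
  "commands": [0,0,0.04,0,0,0,0,0,0,0.04,0,0,0,0,0,0,0.04,0,0,0,0,0,0,0.04,0,0,0,0,0,0,0.04,0,0,0,0,0,0,0,0,0,0,0]
}}

```text
t: 42.6
tool_pos: [0.5048, 0.115, 0.1069]
tool_rot: [3.138, -0.085, -0.01]
contact_force: [-2.3, -0.3, 10.3]
opening: -0.0004
grip_force: 4.8
```

{"fn": "jog_arm", "kwargs": {
  "commands": [0,0,0.03,0,0,0,0,0,0,0,0,0,0,0]
}}

```text
t: 42.85
tool_pos: [0.505, 0.115, 0.1067]
tool_rot: [3.137, -0.085, -0.011]
contact_force: [-7.7, -0.1, 18.0]
opening: 0.0001
grip_force: 9.0
```

```bash
python3 - <<'E'
from plan import *
o=ctrl.get_obs(); p=np.array(o["tool_pos"])
p,r=plan([(p+[0,0,.06],-.054,0,4),((.5178,.3155,.16),-.054,0,8),((.5178,.3155,.12),-.054,0,5)])
E
```

```text
17 rows, end [0.5179 0.3157 0.1199] yaw -0.054
[0,0,-0.25,0.01,0.02,0,0,0,0,-0.25,0.01,0.01,0,0,0,0,-0.25,0,0.02,0,0,0,0,-0.25,0.01,0.02,0,0,0,-0.42,0.01,0,0,0,0,0.01,-0.42,0.02,0,0,0,0,0,-0.41,0.01,0,0,0,0,0,-0.42,0.02,0,0,0,0,0.01,-0.42,0.01,0,0,0,0,0,-0.42,0.01,0,0,0,0,0.01,-0.42,0.02,0,0,0,0,0,-0.42,0.01,0,0,0,0,0,0,0.13,0,0,0,0,0,0,0.14,0,0,0,0,0,0,0.13,0,0,0,0,0,0,0.13,0,0,0,0,0,0,0.14,0,0,0,0]
```

{"fn": "jog_arm", "kwargs": {
  "commands": [0,0,-0.25,0.01,0.02,0,0,0,0,-0.25,0.01,0.01,0,0,0,0,-0.25,0,0.02,0,0,0,0,-0.25,0.01,0.02,0,0,0,-0.42,0.01,0,0,0,0,0.01,-0.42,0.02,0,0,0,0,0,-0.41,0.01,0,0,0,0,0,-0.42,0.02,0,0,0,0,0.01,-0.42,0.01,0,0,0,0,0,-0.42,0.01,0,0,0,0,0.01,-0.42,0.02,0,0,0,0,0,-0.42,0.01,0,0,0,0,0,0,0.13,0,0,0,0,0,0,0.13,0,0,0,0,0,0,0.13,0,0,0,0,0,0,0.13,0,0,0,0,0,0,0.1,0,0,0,0,0,0,0,0,0,0,0,0,0,0,0,0,0,0]
}}

```text
t: 45.22
tool_pos: [0.5175, 0.3157, 0.1202]
tool_rot: [-3.14, 0.085, -0.001]
contact_force: [0.4, -0.0, 0.1]
opening: 0.0
grip_force: 0.0
```

{"fn": "jog_arm", "kwargs": {
  "commands": [0,0,0.04,0,0,0,0,0,0,0.04,0,0,0,0,0,0,0.04,0,0,0,0,0,0,0.04,0,0,0,0,0,0,0.02,0,0,0,0,0,0,0,0,0,0,0]
}}

```text
t: 45.98
tool_pos: [0.5176, 0.3158, 0.1091]
tool_rot: [-3.14, 0.085, -0.001]
contact_force: [0.3, 0.9, 3.1]
opening: -0.0
grip_force: 1.3
```

{"fn": "jog_arm", "kwargs": {
  "commands": [0,0,0.04,0,0,0,0,0,0,0,0,0,0,0]
}}

```text
t: 46.22
tool_pos: [0.5176, 0.3158, 0.107]
tool_rot: [-3.14, 0.085, -0.001]
contact_force: [-0.3, -0.6, 4.3]
opening: -0.0006
grip_force: 2.2
```

{"fn": "jog_arm", "kwargs": {
  "commands": [0,0,0.03,0,0,0,0,0,0,0,0,0,0,0]
}}

```text
t: 46.48
tool_pos: [0.5177, 0.3159, 0.1069]
tool_rot: [-3.14, 0.085, -0.001]
contact_force: [-2.8, -1.5, 11.3]
opening: -0.0002
grip_force: 5.8
```

{"fn": "jog_arm", "kwargs": {
  "commands": [0,0,0.03,0,0,0,0,0,0,0,0,0,0,0]
}}

```text
t: 46.72
tool_pos: [0.5177, 0.3159, 0.1067]
tool_rot: [3.14, -0.085, 0.001]
contact_force: [-6.8, -2.9, 19.2]
opening: -0.0001
grip_force: 9.4
```

```bash
python3 - <<'E'
from plan import *
H=(.633,-.2455,.05); d=np.array([0,0,-.0187]); y=.015
f,w=arc(H,y,.154,.006,1.75,0,1,20,d); s=f(1.75)+d; print(s)
o=ctrl.get_obs(); p=np.array(o["tool_pos"])
p,r=plan([(p+[0,0,.1],-.054,0,4),((.53,.1,.28),-.03,60,8),((.56,-.17,.28),.01,60,8)])
E
```

```text
[ 0.66635006 -0.24499971  0.18176436]
20 rows, end [ 0.5601 -0.17    0.2802] yaw 0.01
[0,0,-0.42,0,0,0,0,0,0,-0.41,0,0,0,0,0,0,-0.42,0,0,0,0,0,0,-0.42,0,0,0,0,0.05,0.45,-0.15,0,0,-0.03,60,0.05,0.45,-0.15,0,0,-0.03,60,0.05,0.44,-0.16,0,0,-0.03,60,0.04,0.45,-0.15,0,0,-0.03,60,0.05,0.45,-0.15,0,0,-0.03,60,0.04,0.45,-0.15,0,0,-0.03,60,0.04,0.45,-0.16,0,0,-0.03,60,0.04,0.45,-0.15,0,0,-0.03,60,0.08,0.56,0,0,0,-0.05,60,0.08,0.56,0,0,0,-0.05,60,0.07,0.56,0,0,0,-0.05,60,0.07,0.56,0,0,0,-0.05,60,0.07,0.56,0,0,0,-0.05,60,0.07,0.56,0,0,0,-0.05,60,0.06,0.57,0,0,0,-0.05,60,0.06,0.56,0,0,0,-0.05,60]
```

{"fn": "jog_arm", "kwargs": {
  "commands": [0,0,-0.42,0,0,0,0,0,0,-0.41,0,0,0,0,0,0,-0.42,0,0,0,0,0,0,-0.42,0,0,0,0,0.05,0.45,-0.15,0,0,-0.03,60,0.05,0.45,-0.15,0,0,-0.03,60,0.05,0.44,-0.16,0,0,-0.03,60,0.04,0.45,-0.15,0,0,-0.03,60,0.05,0.45,-0.15,0,0,-0.03,60,0.04,0.45,-0.15,0,0,-0.03,60,0.04,0.45,-0.16,0,0,-0.03,60,0.04,0.45,-0.15,0,0,-0.03,60,0.08,0.56,0,0,0,-0.05,60,0.08,0.56,0,0,0,-0.05,60,0.07,0.56,0,0,0,-0.05,60,0.07,0.56,0,0,0,-0.05,60,0.07,0.56,0,0,0,-0.05,60]
}}

```text
t: 48.85
tool_pos: [0.5476, -0.0699, 0.2749]
tool_rot: [-3.141, 0.008, 0.004]
contact_force: [1.0, 0.1, -1.2]
opening: 0.0601
grip_force: 0.0
```

```bash
python3 - <<'E'
from plan import *
from fit import *
for c in ["top","side"]:
    im=eyes.get_image(c); W=world(im); save(c+"4.png",im["image"])
    m,n,P=plane(box(W,.6,.72,-.42,-.08,.06,.17)); print(c,"cover",m.round(3),n.round(3),np.percentile(P[:,1],[1,99]).round(3),np.percentile(P[:,2],[1,99]).round(3))
    t=box(W,.62,.72,-.35,-.15,.185,.23); print(" tab",len(t),np.percentile(t,[2,50,98],axis=0).round(3).tolist() if len(t) else 0)
    y=-.054;e=np.array([np.cos(y),np.sin(y)]);f=np.array([-e[1],e[0]]); X=W[...,:2]@e; Y=W[...,:2]@f
    m,n,P=plane(W[(X>.53)&(X<.645)&(Y>.10)&(Y<.39)&(W[...,2]>.09)&(W[...,2]<.12)]); print(" lid",m.round(4),n.round(4),[np.nanmedian(W[(abs(X-.5)<.009)&(abs(Y-a)<.013)][:,2]).round(4) for a in(.143,.343)])
o=ctrl.get_obs(); print(np.round(o["tool_pos"],3))
s=np.array([.6664,-.245,.1815]); y=.015
p,r=plan([(s+[0,0,.075],y,60,8),(s,y,60,6)])
f,w=arc((.633,-.2455,.05),y,.154,.006,1.75,-.006,30,20,[0,0,-.0187]); plan(w,s,pose(y))
E
```

```text
top cover [ 0.645 -0.253  0.118] [-0.985 -0.017  0.173] [-0.364 -0.148] [0.061 0.169]
 tab 151 [[0.657, -0.26, 0.186], [0.662, -0.245, 0.212], [0.674, -0.231, 0.218]]
 lid [0.6014 0.2269 0.1039] [0.0139 0.0024 0.9999] [np.float64(0.1064), np.float64(0.1075)]
side cover [ 0.645 -0.185  0.117] [-0.985 -0.012  0.174] [-0.318 -0.128] [0.062 0.169]
 tab 103 [[0.658, -0.261, 0.186], [0.664, -0.239, 0.206], [0.675, -0.229, 0.22]]
 lid [0.6005 0.2271 0.104 ] [6.4e-03 2.0e-04 1.0e+00] [np.float64(0.1064), np.float64(0.1068)]
[ 0.548 -0.071  0.275]
14 rows, end [ 0.6662 -0.2452  0.1817] yaw 0.015
[0.25,0.36,0.04,0,0,-0.03,60,0.25,0.36,0.04,0,0.01,-0.03,60,0.25,0.36,0.03,0,0,-0.03,60,0.25,0.36,0.04,0,0,-0.03,60,0.24,0.37,0.04,0,0.01,-0.03,60,0.25,0.36,0.04,0,0,-0.03,60,0.24,0.36,0.04,0,0,-0.03,60,0.24,0.37,0.03,0,0.01,-0.03,60,0,0,0.21,0,0,0,60,0,0,0.21,0,0,0,60,0,0,0.21,0,0,0,60,0,0,0.21,0,0,0,60,0,0,0.2,0,0,0,60,0,0,0.21,0,0,0,60]
30 rows, end [ 0.4792 -0.2478  0.0363] yaw 0.015
[-0.15,0,-0.03,0,0,0,20,-0.15,0,-0.02,0,0,0,20,-0.15,0,-0.01,0,0,0,20,-0.15,0,0,0,0,0,20,-0.15,0,0,0,0,0,20,-0.15,0,0.02,0,0,0,20,-0.15,0,0.02,0,0,0,20,-0.14,0,0.03,0,0,0,20,-0.15,0,0.05,0,0,0,20,-0.14,0,0.05,0,0,0,20,-0.14,0,0.05,0,0,0,20,-0.13,0,0.07,0,0,0,20,-0.13,0,0.07,0,0,0,20,-0.13,0,0.09,0,0,0,20,-0.12,0,0.08,0,0,0,20,-0.12,0,0.1,0,0,0,20,-0.11,0,0.1,0,0,0,20,-0.1,0,0.11,0,0,0,20,-0.1,0,0.11,0,0,0,20,-0.09,0,0.12,0,0,0,20,-0.08,0,0.13,0,0,0,20,-0.08,0,0.13,0,0,0,20,-0.07,0,0.13,0,0,0,20,-0.06,0,0.14,0,0,0,20,-0.05,0,0.14,0,0,0,20,-0.04,0,0.15,0,0,0,20,-0.04,0,0.14,0,0,0,20,-0.03,0,0.15,0,0,0,20,-0.01,0,0.15,0,0,0,20,-0.01,0,0.15,0,0,0,20]
```

{"fn": "jog_arm", "kwargs": {
  "commands": [0.25,0.36,0.04,0,0,-0.03,60,0.25,0.36,0.04,0,0.01,-0.03,60,0.25,0.36,0.03,0,0,-0.03,60,0.25,0.36,0.04,0,0,-0.03,60,0.24,0.37,0.04,0,0.01,-0.03,60,0.25,0.36,0.04,0,0,-0.03,60,0.24,0.36,0.04,0,0,-0.03,60,0.24,0.37,0.03,0,0.01,-0.03,60,0,0,0,0,0,0,60]
}}

```text
t: 50.08
tool_pos: [0.6673, -0.2424, 0.2566]
tool_rot: [-3.14, -0.028, -0.0]
contact_force: [-0.2, 0.7, -0.4]
opening: 0.0601
grip_force: 0.0
```

{"fn": "jog_arm", "kwargs": {
  "commands": [0,0,0.21,0,0,0,60,0,0,0.21,0,0,0,60,0,0,0.21,0,0,0,60,0,0,0.21,0,0,0,60,0,0,0.2,0,0,0,60,0,0,0.17,0,0,0,60,0,0,0,0,0,0,60]
}}

```text
t: 50.95
tool_pos: [0.667, -0.2421, 0.1845]
tool_rot: [-3.141, -0.029, -0.001]
contact_force: [-0.3, 0.7, 0.4]
opening: 0.06
grip_force: 0.0
```

{"fn": "jog_arm", "kwargs": {
  "commands": [0,0,0,0,0,0,20,0,0,0,0,0,0,20,0,0,0,0,0,0,20,0,0,0,0,0,0,20],
  "newtons": 25
}}

```text
t: 51.45
tool_pos: [0.6681, -0.2471, 0.1878]
tool_rot: [3.133, 0.026, 0.01]
contact_force: [1.3, -12.3, -2.5]
opening: 0.0294
grip_force: 27.5
```

{"fn": "jog_arm", "kwargs": {
  "commands": [-0.15,0,-0.03,0,0,0,20,-0.15,0,-0.02,0,0,0,20,-0.15,0,-0.01,0,0,0,20,-0.15,0,0,0,0,0,20,-0.15,0,0,0,0,0,20,-0.15,0,0.02,0,0,0,20,-0.15,0,0.02,0,0,0,20,-0.14,0,0.03,0,0,0,20,-0.15,0,0.05,0,0,0,20,-0.14,0,0.05,0,0,0,20,-0.14,0,0.05,0,0,0,20,-0.13,0,0.07,0,0,0,20,-0.13,0,0.07,0,0,0,20,-0.13,0,0.09,0,0,0,20,-0.12,0,0.08,0,0,0,20]
}}

```text
t: 53.32
tool_pos: [0.5419, -0.2487, 0.1628]
tool_rot: [3.132, 0.028, 0.016]
contact_force: [-0.9, -6.2, 8.5]
opening: 0.0295
grip_force: 29.0
```

{"fn": "jog_arm", "kwargs": {
  "commands": [-0.12,0,0.1,0,0,0,20,-0.11,0,0.1,0,0,0,20,-0.1,0,0.11,0,0,0,20,-0.1,0,0.11,0,0,0,20,-0.09,0,0.12,0,0,0,20,-0.08,0,0.13,0,0,0,20,-0.08,0,0.13,0,0,0,20,-0.07,0,0.13,0,0,0,20,-0.06,0,0.14,0,0,0,20,-0.05,0,0.14,0,0,0,20,-0.04,0,0.15,0,0,0,20,-0.04,0,0.14,0,0,0,20,-0.03,0,0.15,0,0,0,20,0,0,0,0,0,0,20]
}}

```text
t: 55.08
tool_pos: [0.4817, -0.2494, 0.0597]
tool_rot: [3.134, 0.029, 0.004]
contact_force: [-6.2, -10.7, -0.1]
opening: 0.0296
grip_force: 30.3
```

{"fn": "jog_arm", "kwargs": {
  "commands": [0,0,0.12,0,0,0,20,-0.01,0,0.12,0,0,0,20,0,0,0.1,0,0,0,20,0,0,0,0,0,0,20]
}}

```text
t: 55.58
tool_pos: [0.4804, -0.2494, 0.0388]
tool_rot: [3.135, 0.029, 0.001]
contact_force: [-7.2, -9.6, -0.1]
opening: 0.0295
grip_force: 30.2
```

```bash
python3 - <<'E'
from fit import *
for c in ["top","side"]:
    im=eyes.get_image(c); W=world(im); save(c+"5.png",im["image"])
    m,n,P=plane(box(W,.51,.625,-.36,-.14,.04,.1)); print(c,"cover",m.round(4),n.round(4),len(P))
E
```

```text
top cover [ 0.5804 -0.2408  0.0574] [ 2.900e-02 -2.000e-04  9.996e-01] 1866
side cover [ 0.5689 -0.2397  0.058 ] [0.0337 0.0028 0.9994] 1406
```

{"fn": "jog_arm", "kwargs": {
  "commands": [0.02,0,0.05,0,0,0,20,0.02,0,0.05,0,0,0,20,0,0,0,0,0,0,20]
}}

```text
t: 56.05
tool_pos: [0.4809, -0.2494, 0.0335]
tool_rot: [3.135, 0.03, -0.008]
contact_force: [-17.4, -9.2, 9.1]
opening: 0.0293
grip_force: 31.5
```

```bash
python3 - <<'E'
from fit import *
for c in ["top","side"]:
    im=eyes.get_image(c); W=world(im)
    m,n,P=plane(box(W,.51,.625,-.36,-.14,.04,.1)); print(c,"cover",m.round(4),n.round(4),len(P))
E
```

```text
top cover [ 0.5801 -0.2413  0.0556] [0.0022 0.0012 1.    ] 1793
side cover [ 0.5695 -0.2394  0.0558] [4.4e-03 8.0e-04 1.0e+00] 1407
```

{"fn": "jog_arm", "kwargs": {
  "commands": [0,0,0,0,0,0,60,0,0,0,0,0,0,60,0,0,0,0,0,0,60,0,0,-0.3,0,0,0,60,0,0,-0.6,0,0,0,60,0,0,-0.7,0,0,0,60,0,0,-0.7,0,0,0,60,0,0,-0.7,0,0,0,60,-0.3,-0.6,-0.3,0,0,0,60,-0.3,-0.6,0,0,0,0,60,0,-0.6,0,0,0,0,60,0,-0.4,0,0,0,0,60]
}}

```text
t: 57.65
tool_pos: [0.4447, -0.1131, 0.2314]
tool_rot: [3.141, 0.031, 0.008]
contact_force: [0.9, -0.5, 0.2]
opening: 0.06
grip_force: 0.0
```

```bash
python3 - <<'E'
from fit import *
o=ctrl.get_obs(); print(o["t"],np.round(o["tool_pos"],3),np.round(o["contact_force"],1))
for c in ["top","side"]:
    im=eyes.get_image(c); W=world(im); save(c+"6.png",im["image"])
    m,n,P=plane(box(W,.51,.625,-.36,-.14,.04,.1)); print(c,"cover",m.round(4),n.round(4),len(P))
    y=-.054;e=np.array([np.cos(y),np.sin(y)]);f=np.array([-e[1],e[0]]); X=W[...,:2]@e; Y=W[...,:2]@f
    m,n,P=plane(W[(X>.53)&(X<.645)&(Y>.10)&(Y<.39)&(W[...,2]>.09)&(W[...,2]<.12)]); print(" lid",m.round(4),n.round(4),[np.nanmedian(W[(abs(X-.5)<.009)&(abs(Y-a)<.013)][:,2]).round(4) for a in(.143,.343)])
E
```

```text
57.65 [ 0.445 -0.113  0.231] [ 0.9 -0.5  0.2]
top cover [ 0.5697 -0.2549  0.0557] [-3.e-04 -1.e-04  1.e+00] 2546
 lid [0.5998 0.2109 0.1039] [ 0.01   -0.001   0.9999] [np.float64(0.1073), np.float64(0.1065)]
side cover [ 0.5684 -0.2413  0.0557] [0.0011 0.0016 1.    ] 1446
 lid [0.6005 0.2276 0.104 ] [7.5e-03 8.0e-04 1.0e+00] [np.float64(0.1065), np.float64(0.1069)]
```

View pics/top6.png

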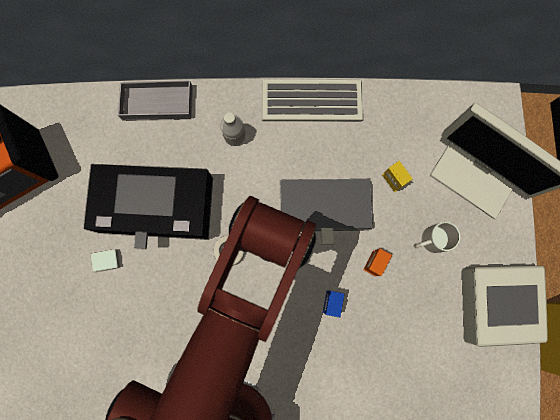

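Top picture: the case lid is shut with both catches low (105,222 and 181,226), the cover is flat on the dock (325,205), and the other items are untouched. I'm handing in the job.

```bash
python3 -c "
from station import job; print(job.finish_job())"
```

```text
the job is handed in; nothing more can be done
None
```

The job is handed in: pack1 and the spare (the only two grey packs present) stand in the two middle bays, the lid is shut with both catches pressed down, and the dock is empty with its cover shut.

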